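# Zero the force gauge and clip on the check weight

### The arm

A 6-joint arm with a two-finger parallel gripper is mounted at the origin on the work surface. World frame = base frame: x ahead of the robot, y to its left, z up, the work surface at z = 0. Lengths are in m, angles in rad, forces in N, time in s.
With the tool pointing down it reaches from about 0.35 to 0.85 m from the base axis. Payload 8.1 kg.
Tool frame: the origin (TCP) lies at the centre of the arm's flange, where the gripper is bolted on; the fingertips stand 186 mm ahead of it and the grasp point (between the pads) lies 167 mm ahead of it; z points along the fingers, y is the line along which they close (so a half turn about z gives the same grasp; the last joint's range is limited). The gripper opens to 93 mm and grips with 3 to 60 N. Pads are 15 mm wide; open, the fingers measure 128 mm over their backs; the gripper's body (75 mm by 188 mm) begins 65 mm behind the grasp point.
Start: joints at [1.161, 0.13, 1.488, -0, 1.523, -0.085], TCP at [0.191, 0.569, 0.405] pointing down, gripper open.
Joint ranges: [-2.96, 2.96], [-0.89, 2.26], [0.02, 2.5], [-1.34, 4.48], [0, 2.73], [-2.66, 2.66]. Speed limits (rad/s): [2.39, 2.39, 2.79, 3.14, 3.14, 3.14].

### API

Orientations are given as a rotation vector (axis times angle).
In Python, from plant import read_state, read_camera, camera_params, robot gives the robot as it stands.
- The arm moves only by the tool carry_out, never from a script. Its argument "targets" is a list of rows, each an object of numbers: "hand": the opening in per cent of the stroke, from 0 (shut) to 100 (fully open); "x", "y", "z": the shift along the tool's x, y, z in m; "ax", "ay", "az": the turn, a rotation vector about the tool's x, y, z in rad. In form: [{"hand": .., "x": .., "y": .., "z": .., "ax": .., "ay": .., "az": ..}, ...]. A call has 1 to 8 rows; each row is the pose to reach, as a shift and turn from the pose commanded when the call began, along the tool's axes at that moment; what a row does not reach only later rows make up. A row lasts 1/8 s, in which the tool goes at most 62.5 mm and 10.7 degrees, less where a joint would pass 70% of its speed; a pose out of reach is approached as far as the arm can. A call with a gripper value outside its range is refused whole. The fingers move at their own pace and stop on an object; "newtons" is the grip in N (left out, the last holds). Time passes only in rows, so rows that repeat a pose let the fingers close. It gives the time, the measured TCP pose, the force, the opening and the grip force at its end, in the units of the state.
- read_state(): the state, without advancing time (a new reading comes with each control period).
- read_camera(name): name is "side" or "top" or "wrist"; returns (picture, depth): 480x640x3 uint8, blue, green, red; 480x640 float32, m along the optical axis (not along the pixel's ray), 0 where there is no reading.
- camera_params(name): a dict with "fx", "fy", "cx", "cy" (pixels), "position" and "rotation" of the camera in the world. Camera axes: x right, y up, looking along -z (the intrinsics and any distortion apply to the point x, -y, -z); pixel columns grow to the right and rows downward; lengths in m; the calibration is good to about 2 mm. The wrist camera is an equidistant fisheye: a pixel r from the principal point sees the ray r / f radians off the axis. A picture is of the moment at which its call begins: read the wrist's pose just before it. camera_params takes no time and is no camera call; for the wrist camera it gives the pose at the moment of the call.
- robot.close_job(): hands the job in; it is judged then, once.
The state is a dict: "t": time; "q": joint angles; "dq": joint speeds; "joint_torque": joint torques, N m; "tool_pos": TCP position; "orientation": TCP orientation; "force": force on the tool from outside, world axes, zero at the start; "wrist_torque": the same for the moment, N m; "opening": finger opening in m; "gripper_force": force on a finger pad.
Only numpy, scipy, OpenCV 4.12 (cv2) and the standard library are available. Lean on these libraries where they do the work, as an engineer would, in place of code of your own. Each camera call takes 0.05 s, during which the arm holds its last target. There are 200 camera calls.

### The job

Check the force gauge: press the green zero button on the grey console fully down while nothing hangs on the gauge, then pick up the blue-banded check weight and press the sprung gate of its snap hook against the gauge's steel eye until the eye passes and the gate springs shut. Let the weight down so that it hangs freely and still from the eye by the top bend of its hook, and let go. Do not force it hard against the stand, and leave the brass weight, the brown vial and the white dish where they are.

Things in the scene. Friction and masses are not known exactly. Their poses are not given: they have to be found in the camera images.
- stand: fixed force-gauge stand, at most 210 mm high: blue base plate 200 x 140 x 14 mm; grey column centred 50 mm behind the origin; a level aluminium beam, 50 mm wide, 32 mm tall, centred at 190 mm height, runs forward from it and ends 90 mm in front of the origin; a steel eye sticks out from its end. Origin: on the table under the base's centre; z up; forward is its own -x
- eye (a point): middle of the eye's front crossbar, 190 mm above the table, 150 mm in front of the stand's origin; axes as the stand's. The eye is a level bow of 8 mm rod: the crossbar lies along y, straight for 22 mm with cut corners; its two side rods, 38 mm apart centre to centre, run 60 mm back (+x) to the beam. A hook is pushed onto the crossbar along the stand's +x
- weight: loose check weight, about 0.3 kg, upright, 175 mm tall: steel cylinder, 56 mm diameter, 50 mm tall, blue band; above it, in its own x-z plane, an oval snap hook of 8 mm rod (outside x -28 to 26, z 58 to 133 mm); on top a square blue grip. Origin: centre of underside; z up. The gated opening is on the +x side, z 72 to 103 mm; the spine on the -x side has its inner face at x = -20 mm
- gate (a joint): sprung gate of the snap hook, a 6 mm brass rod 29 mm long, hinged at its lower end at x = 22 mm, z = 72 mm of the weight: 0 = shut, up to 1.25 rad as it swings inward; a spring shuts it (3 to 4 N of push opens it)
- gate_mid (a point): point on the shut gate where the eye should press, at x = 22, y = 0, z = 90 mm of the weight (z 82 to 95 mm will do). Pushed in along the weight's -x there, the crossbar swings the gate inward and passes its tip when the crossbar's centre is at about x = -6 to -10 mm; at x = -16 mm it touches the spine
- seat (a point): point under the hook's top bend, at x = 0, y = 0, z = 121 mm of the weight, where the crossbar's centre lies when the weight hangs
- grip (a point): centre of the blue grip of the weight, 16 x 16 mm with sides along the weight's x and y, from 133 to 175 mm above the underside; this point lies on its axis at 158 mm
- console: fixed grey readout console 90 x 130 x 45 mm with a small dark screen on one half and the zero button on the other. Origin: centre of its underside
- zero_top (a point): centre of the top of the green zero button, 30 mm in diameter, pressed straight down
- zero (a joint): zero button: 0 = up, 0.006 m = fully down; sprung, 5 N at the bottom
- plain_weight: bystander: loose brass weight with a knob, 54 mm in diameter, 72 mm tall, no hook. Origin: centre of the underside
- vial: bystander: loose brown glass vial with black cap, 48 mm in diameter, 88 mm tall. Origin: centre of the underside
- dish: bystander: loose white dish, 84 mm in diameter, 28 mm tall. Origin: centre of the underside
There are look-alikes about, which are no part of the job. Several things have the shape of the console; the one meant has the colours described above.

How it is judged:
By the outcome, as a careful person would: the job done as asked, in the order asked, and still so for the second after the job is handed in, with the robot touching nothing.
It also fails if it takes over 58 s, if anything falls off the work surface, if the arm or the gripper's body presses on something with over 40 N, if the wrist force passes 120 N, or if a joint passes its speed limit or range.

## Working session

There is one attempt and no reset: what is moved stays moved. The work goes in short steps, Python scripts to look and compute and a tool call to move; the robot and the scene stay as the last step left them, time stands still between calls to the robot, and variables do not carry over. Pictures are saved under pics/ and viewed, at most 10 in all, crops included, and the job is handed in when it is done.

Besides the shell and the picture viewer there is one more tool, called after "Request:" as name(argument=value, ...), one argument or row to a line, values as JSON. carry_out: Moves the arm, as the interface text tells. Its arguments: {"type":"object","properties":{"targets":{"type":"array","items":{"type":"object","properties":{"hand":{"type":"number"},"x":{"type":"number"},"y":{"type":"number"},"z":{"type":"number"},"ax":{"type":"number"},"ay":{"type":"number"},"az":{"type":"number"}}}},"newtons":{"type":"number"}},"required":["targets"]}

```bash
mkdir -p pics; ls; cat > h.py <<'E'
import numpy as np, cv2
from plant import read_state, read_camera, camera_params, robot
def world(name,dep,p=None):
    p=p or camera_params(name); v,u=np.mgrid[0:480,0:640]
    x=(u-p['cx'])/p['fx']; y=(v-p['cy'])/p['fy']
    c=np.stack([x*dep,-y*dep,-dep],-1)
    return c@np.array(p['rotation']).reshape(3,3).T+np.array(p['position'])
E
python3 - <<'E'
from h import *
for n in ['top','side']:
    p=camera_params(n);print(n,p)
    im,d=read_camera(n);cv2.imwrite(f'pics/{n}0.png',im);np.savez(f'{n}0.npz',im=im,d=d)
    print((d>0).mean())
print(read_state())
E
```

```text
pics
top {'fx': 495.9317531375395, 'fy': 495.9317531375395, 'cx': 318.85553524066415, 'cy': 235.9729751756605, 'position': array([0.27295906, 0.10759519, 1.29682207]), 'rotation': array([ 0.12950511, -0.12310409, -1.56507828])}
0.995849609375
side {'fx': 491.5827611368835, 'fy': 491.5827611368835, 'cx': 315.07102695381894, 'cy': 235.1808861801846, 'position': array([-0.00840509, -0.47039321,  0.8306491 ]), 'rotation': array([ 0.77532587, -0.2846254 , -0.6095292 ])}
0.9959700520833333
{'t': 0.1, 'q': array([ 1.16060617e+00,  1.31117600e-01,  1.48917050e+00,  7.57269027e-06,
        1.52302288e+00, -8.54250370e-02]), 'dq': array([ 0.00081843, -0.00055508, -0.00465802,  0.00092874,  0.00122854,
        0.00088656]), 'joint_torque': array([ 7.76206634e-04, -5.61346507e+01, -4.93091011e+01,  7.70457624e-02,
        2.91934214e-02, -3.68363806e-05]), 'tool_pos': array([0.19136034, 0.56844722, 0.40377293]), 'orientation': array([-5.07831980e-01, -3.09984035e+00,  2.61342679e-03]), 'force': array([-0.13097886,  0.35768563, -0.08848217]), 'wrist_torque': array([-0.02105539, -0.03771581, -0.0293208 ]), 'gripper_force': 0.0, 'opening': 0.09290428007635787}
```

View pics/top0.png

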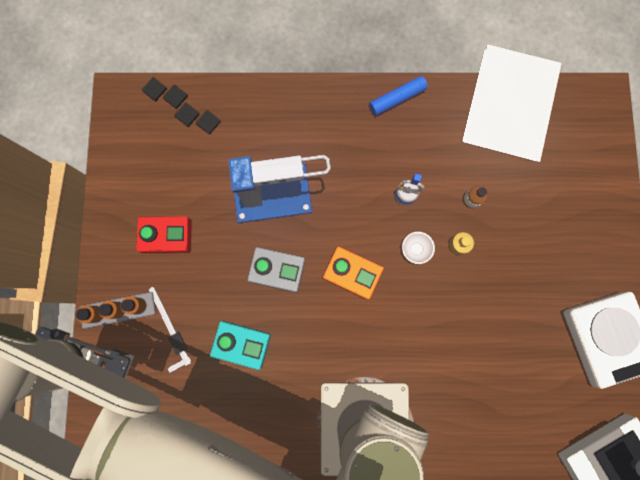

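View pics/side0.png

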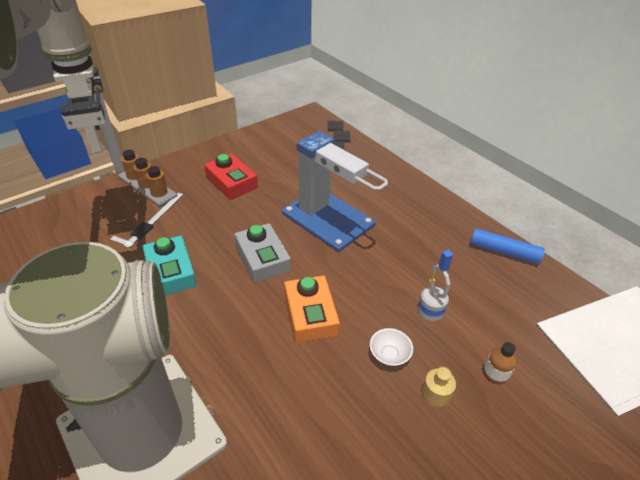

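The top view shows the grey console at (276,269) with its button at (263,266), the stand at (272,185) with its eye at (325,165), and the check weight at (409,188). In the side view the weight is at (437,290), with the brass gate on its left. Next I measure them.

```bash
cat > h.py <<'E'
import numpy as np, cv2
from scipy.spatial.transform import Rotation as R
from plant import read_state, read_camera, camera_params, robot
def world(name,dep,p=None):
    p=p or camera_params(name); v,u=np.mgrid[0:480,0:640]
    x=(u-p['cx'])/p['fx']; y=(v-p['cy'])/p['fy']
    c=np.stack([x*dep,-y*dep,-dep],-1)
    return c@R.from_rotvec(p['rotation']).as_matrix().T+np.array(p['position'])
def hsv(im): return cv2.cvtColor(im,cv2.COLOR_BGR2HSV)
def mask(im,lo,hi): return cv2.inRange(hsv(im),np.array(lo),np.array(hi))>0
E
python3 - <<'E'
from h import *
np.set_printoptions(precision=4,suppress=True)
for n,bt,grip,eye,w,gate in [('top',(245,280,250,285),(405,425,170,192),(300,335,150,180),(390,430,170,210),(390,430,170,205)),
                       ('side',(245,270,220,245),(435,455,245,275),(345,392,160,192),(410,460,245,325),(422,455,262,300))]:
    f=np.load(n+'0.npz');im,d=f['im'],f['d'];W=world(n,d)
    def roi(m,b):
        k=np.zeros_like(m);k[b[2]:b[3],b[0]:b[1]]=1;return m&k
    g=roi(mask(im,(45,120,60),(75,255,255)),bt)&(W[...,2]>.05); print(n,'btn',g.sum(),np.median(W[g],0),W[g].mean(0),'zmax',np.percentile(W[g][:,2],90))
    g=roi(mask(im,(100,120,60),(130,255,255)),grip)&(W[...,2]>.12);P=W[g];print('grip',g.sum(),P.mean(0),P.min(0),P.max(0))
    t=P[P[:,2]>P[:,2].max()-.004];print('griptop',len(t),t.mean(0))
    g=roi(W[...,2]>.17,eye);P=W[g];print('eye',g.sum(),P.min(0),P.max(0),np.median(P[:,2]))
    # beam + eye PCA
    i=P[:,1].argmin();print('front pts',P[P[:,1]<P[:,1].min()+.01].mean(0))
    # stand blue base edges
    g=(W[...,2]>.17)&(W[...,2]<.215)&(W[...,0]>.4)&(W[...,1]<.42)&(W[...,1]>.05);P=W[g];m=P.mean(0);print('beam',len(P),m,np.linalg.eigh(np.cov(P[:,:2].T))[1][:,1])
    g=roi((W[...,2]>.058)&(W[...,2]<.128),w);P=W[g];e=np.linalg.eigh(np.cov(P[:,:2].T));print('hook',len(P),P.mean(0),e[0],e[1][:,1])
    g=roi(mask(im,(15,90,60),(35,255,255)),gate);P=W[g];print('gate',len(P),P.mean(0) if len(P) else '')
    g=roi((W[...,2]>.045)&(W[...,2]<.054),w);P=W[g];print('cyltop',len(P),P.mean(0),P.min(0),P.max(0))
T=np.load('top0.npz')['im'][140:215,230:440];S=np.load('side0.npz')['im'][235:330,395:475]
a=cv2.resize(T,None,fx=3.8,fy=3.8);b=cv2.resize(S,None,fx=3.1,fy=3.1)
c=np.zeros((a.shape[0]+b.shape[0],a.shape[1],3),np.uint8);c[:a.shape[0]]=a;c[a.shape[0]:,:b.shape[1]]=b;cv2.imwrite('pics/c1.png',c[:600])
E
```

```text
top btn 103 [0.3989 0.2544 0.0658] [0.3986 0.2545 0.0655] zmax 0.06885707765742018
grip 50 [ 0.5941 -0.1162  0.1722] [ 0.5871 -0.1241  0.1466] [ 0.6025 -0.1075  0.1788]
griptop 14 [ 0.5968 -0.1162  0.1767]
eye 278 [0.273  0.0892 0.1757] [0.6461 0.1564 1.2968] 0.19288163902405941
front pts [0.62   0.0941 0.1925]
beam 2225 [0.6008 0.2285 0.2035] [-0.15    0.9887]
hook 142 [ 0.5956 -0.1161  0.0874] [0.     0.0003] [0.253  0.9675]
gate 15 [ 0.6002 -0.0948  0.0775]
cyltop 201 [ 0.5904 -0.1157  0.049 ] [ 0.5695 -0.1412  0.0451] [ 0.6183 -0.0889  0.054 ]
side btn 56 [0.3989 0.255  0.0664] [0.3986 0.2552 0.0665] zmax 0.06827459347271808
grip 179 [ 0.5816 -0.124   0.1719] [-0.0084 -0.4704  0.1362] [ 0.6042 -0.1074  0.8306]
griptop 3 [-0.0084 -0.4704  0.8306]
eye 674 [-0.0084 -0.4704  0.1726] [0.6433 0.1983 0.8306] 0.19411965568774875
front pts [-0.0084 -0.4704  0.8306]
beam 2301 [0.7435 0.2336 0.1979] [-0.9957 -0.0927]
hook 280 [ 0.5938 -0.1189  0.0894] [0.     0.0004] [0.2489 0.9685]
gate 57 [ 0.6105 -0.0886  0.0694]
cyltop 328 [ 0.5892 -0.119   0.0491] [ 0.5666 -0.1446  0.045 ] [ 0.6205 -0.0901  0.0538]
```

View pics/c1.png

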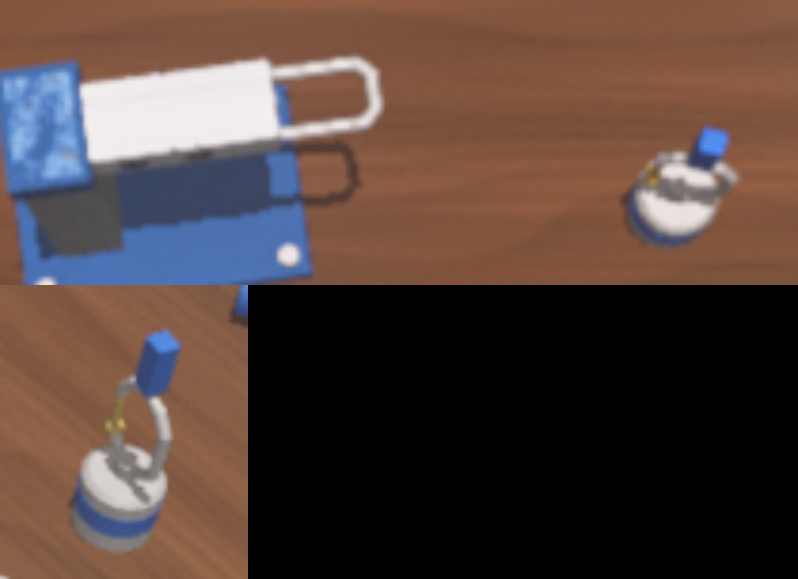

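The crop shows the eye's crossbar at the beam's right end. The weight's gate (brass) faces the stand and its spine faces away. I refine the stand and eye poses and work out the button move.

```bash
cat >> h.py <<'E'
np.set_printoptions(precision=4,suppress=True)
def go(pos,yaw):
    "shift/turn from the present pose to TCP pos, tool down with tool y at world yaw"
    s=read_state();T=R.from_rotvec(s['orientation']);y=np.array([np.cos(yaw),np.sin(yaw),0]);z=np.array([0,0,-1.]);
    G=R.from_matrix(np.stack([np.cross(y,z),y,z],1))
    print('shift',T.inv().apply(np.array(pos)-s['tool_pos']),'turn',(T.inv()*G).as_rotvec(),'q',s['q'],'F',s['force'],'t',s['t'])
def tooly():
    m=R.from_rotvec(read_state()['orientation']).as_matrix();return np.arctan2(m[1,1],m[0,1])
E
python3 - <<'E'
from h import *
f=np.load('top0.npz');W=world('top',f['d']);im=f['im']
Z=W[...,2]
k=np.zeros(Z.shape,bool);k[140:200,225:345]=1
b=k&(abs(Z-.206)<.006);r=cv2.minAreaRect(W[b][:,:2].astype(np.float32)*1000);print('beam+',r)
e=k&(abs(Z-.190)<.012)&(W[...,1]<.155);P=W[e];print('eye rect',cv2.minAreaRect(P[:,:2].astype(np.float32)*1000),np.median(P[:,2]),len(P))
f=np.load('side0.npz');Ws=world('side',f['d']);e=(abs(Ws[...,2]-.19)<.012)&(Ws[...,1]<.155)&(Ws[...,1]>.06)&(abs(Ws[...,0]-.62)<.05);P=Ws[e];print('side eye',cv2.minAreaRect(P[:,:2].astype(np.float32)*1000),np.percentile(P[:,2],[5,50,95]))
# base rect in top
bl=mask(im,(100,120,40),(130,255,255))&(abs(Z-.014)<.008)&(W[...,1]>.1)&(W[...,0]>.4);c=W[bl];print('base',cv2.minAreaRect(c[:,:2].astype(np.float32)*1000))
print('tooly',tooly())
go([.3987,.2548,.066+.186+.05],tooly())
E
```

```text
beam+ ((601.99072265625, 234.234375), (76.7610855102539, 165.8255157470703), 6.7063422203063965)
eye rect ((618.7062377929688, 123.51887512207031), (48.066436767578125, 69.78653717041016), 9.454132080078125) 0.19236591364689137 231
side eye ((618.00048828125, 123.78619384765625), (49.417449951171875, 71.20038604736328), 9.879932403564453) [0.1836 0.192  0.1996]
base ((599.5579833984375, 240.2117919921875), (135.49562072753906, 196.29080200195312), 8.228475570678711)
tooly 1.2460309700611576
shift [-0.2966 -0.2309  0.1021] turn [-0.0017 -0.0002 -0.    ] q [ 1.1606  0.1311  1.4892  0.      1.523  -0.0854] F [-0.131   0.3577 -0.0885] t 0.1
```

Request:
carry_out(
  targets=[
    {"hand": 0, "x": -0.297, "y": -0.231, "z": 0.06},
    {"hand": 0, "x": -0.297, "y": -0.231, "z": 0.06},
    {"hand": 0, "x": -0.297, "y": -0.231, "z": 0.06},
    {"hand": 0, "x": -0.297, "y": -0.231, "z": 0.102},
    {"hand": 0, "x": -0.297, "y": -0.231, "z": 0.102},
    {"hand": 0, "x": -0.297, "y": -0.231, "z": 0.102},
    {"hand": 0, "x": -0.297, "y": -0.231, "z": 0.102},
    {"hand": 0, "x": -0.297, "y": -0.231, "z": 0.102},
  ],
  newtons=30,
)

```text
schema error: expected keys hand, x, y, z, ax, ay, az
```

Request:
carry_out(
  targets=[
    {"hand": 0, "x": -0.297, "y": -0.231, "z": 0.06, "ax": 0, "ay": 0, "az": 0},
    {"hand": 0, "x": -0.297, "y": -0.231, "z": 0.06, "ax": 0, "ay": 0, "az": 0},
    {"hand": 0, "x": -0.297, "y": -0.231, "z": 0.06, "ax": 0, "ay": 0, "az": 0},
    {"hand": 0, "x": -0.297, "y": -0.231, "z": 0.102, "ax": 0, "ay": 0, "az": 0},
    {"hand": 0, "x": -0.297, "y": -0.231, "z": 0.102, "ax": 0, "ay": 0, "az": 0},
    {"hand": 0, "x": -0.297, "y": -0.231, "z": 0.102, "ax": 0, "ay": 0, "az": 0},
    {"hand": 0, "x": -0.297, "y": -0.231, "z": 0.102, "ax": 0, "ay": 0, "az": 0},
    {"hand": 0, "x": -0.297, "y": -0.231, "z": 0.102, "ax": 0, "ay": 0, "az": 0},
  ],
  newtons=30,
)

```text
t: 1.1
tool_pos: [0.3993, 0.2544, 0.3022]
orientation: [-0.511, -3.098, 0.001]
force: [-0.4, 0.2, 0.4]
opening: 0.0174
gripper_force: 0.0
```

Request:
carry_out(
  targets=[
    {"hand": 0, "x": 0, "y": 0, "z": 0.03, "ax": 0, "ay": 0, "az": 0},
    {"hand": 0, "x": 0, "y": 0, "z": 0.042, "ax": 0, "ay": 0, "az": 0},
    {"hand": 0, "x": 0, "y": 0, "z": 0.047, "ax": 0, "ay": 0, "az": 0},
    {"hand": 0, "x": 0, "y": 0, "z": 0.05, "ax": 0, "ay": 0, "az": 0},
    {"hand": 0, "x": 0, "y": 0, "z": 0.052, "ax": 0, "ay": 0, "az": 0},
    {"hand": 0, "x": 0, "y": 0, "z": 0.053, "ax": 0, "ay": 0, "az": 0},
    {"hand": 0, "x": 0, "y": 0, "z": 0.054, "ax": 0, "ay": 0, "az": 0},
    {"hand": 0, "x": 0, "y": 0, "z": 0.054, "ax": 0, "ay": 0, "az": 0},
  ],
)

```text
t: 2.1
tool_pos: [0.3995, 0.2552, 0.2492]
orientation: [0.508, 3.099, 0.002]
force: [-1.3, 1.8, 3.8]
opening: 0.0007
gripper_force: 1.9
```

Request:
carry_out(
  targets=[
    {"hand": 0, "x": 0, "y": 0, "z": 0.001, "ax": 0, "ay": 0, "az": 0},
    {"hand": 0, "x": 0, "y": 0, "z": 0.002, "ax": 0, "ay": 0, "az": 0},
    {"hand": 0, "x": 0, "y": 0, "z": 0.003, "ax": 0, "ay": 0, "az": 0},
    {"hand": 0, "x": 0, "y": 0, "z": 0.003, "ax": 0, "ay": 0, "az": 0},
  ],
)

```text
t: 2.6
tool_pos: [0.3996, 0.2552, 0.2472]
orientation: [0.508, 3.099, 0.001]
force: [-6.5, 0.6, 15.8]
opening: 0.0005
gripper_force: 8.0
```

```bash
python3 - <<'E'
from h import *
print(tooly()); go([.595,-.117,.42],1.318)
E
```

```text
1.2460290591844587
shift [-0.3041 -0.2902 -0.1729] turn [ 0.0009  0.0008 -0.072 ] q [ 0.4601 -0.0748  1.9956  0.0001  1.2196 -0.786 ] F [-6.4687  0.614  15.7929] t 2.6
```

Request:
carry_out(
  targets=[
    {"hand": 0, "x": 0, "y": 0, "z": -0.06, "ax": 0, "ay": 0, "az": 0},
    {"hand": 100, "x": -0.04, "y": -0.04, "z": -0.11, "ax": 0, "ay": 0, "az": 0},
    {"hand": 100, "x": -0.07, "y": -0.07, "z": -0.173, "ax": 0, "ay": 0, "az": -0.072},
    {"hand": 100, "x": -0.304, "y": -0.29, "z": -0.173, "ax": 0, "ay": 0, "az": -0.072},
    {"hand": 100, "x": -0.304, "y": -0.29, "z": -0.173, "ax": 0, "ay": 0, "az": -0.072},
    {"hand": 100, "x": -0.304, "y": -0.29, "z": -0.173, "ax": 0, "ay": 0, "az": -0.072},
    {"hand": 100, "x": -0.304, "y": -0.29, "z": -0.173, "ax": 0, "ay": 0, "az": -0.072},
    {"hand": 100, "x": -0.304, "y": -0.29, "z": -0.173, "ax": 0, "ay": 0, "az": -0.072},
  ],
)

```text
t: 3.6
tool_pos: [0.5835, -0.0976, 0.4164]
orientation: [-0.397, -3.115, 0.001]
force: [0.3, 0.6, 0.6]
opening: 0.0659
gripper_force: 0.0
```

Request:
carry_out(
  targets=[
    {"hand": 100, "x": -0.002, "y": 0, "z": 0, "ax": 0, "ay": 0, "az": 0},
  ],
)

```text
t: 3.72
tool_pos: [0.5857, -0.1, 0.4155]
orientation: [-0.404, -3.113, 0.002]
force: [-0.8, 0.0, 0.8]
opening: 0.076
gripper_force: 0.0
```

```bash
python3 - <<'E'
from h import *
print(tooly()); go([.595,-.117,.42],1.318)
p=camera_params('wrist');im,d=read_camera('wrist');cv2.imwrite('pics/w1.png',im);np.savez('w1.npz',im=im,d=d,**{k:p[k] for k in p});print(p)
E
```

```text
1.3129070588955618
shift [-0.0133 -0.0141 -0.0045] turn [-0.0018 -0.0024 -0.0051] q [-0.2547  0.1117  1.4889 -0.0018  1.5433 -1.5676] F [-0.7929  0.0158  0.7856] t 3.725
{'fx': 371.64829954431775, 'fy': 371.64829954431775, 'cx': 322.4599316594187, 'cy': 239.75358369739007, 'position': array([ 0.5199, -0.0831,  0.3945]), 'rotation': array([-0.2125, -0.1604,  1.3061])}
```

View pics/w1.png

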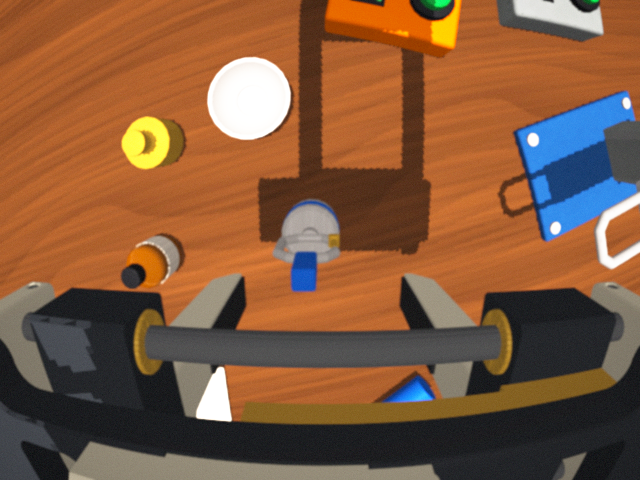

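The wrist view shows the grip at (304,272) between the fingers and the gate at (334,240). I locate the grip, and the hook's yaw, by casting rays.

```bash
cat >> h.py <<'E'
def wray(p,u,v):
    a=(np.asarray(u,float)-p['cx'])/p['fx'];b=(np.asarray(v,float)-p['cy'])/p['fy'];r=np.hypot(a,b)+1e-9
    c=np.stack([a/r*np.sin(r),-b/r*np.sin(r),-np.cos(r)],-1);return c,R.from_rotvec(p['rotation']).as_matrix()
def wworld(p,d):
    v,u=np.mgrid[0:480,0:640];c,M=wray(p,u,v)
    return (c*(d/np.maximum(-c[...,2],1e-3))[...,None])@M.T+np.array(p['position'])
E
python3 - <<'E'
from h import *
f=np.load('w1.npz');p={k:f[k] for k in ['fx','fy','cx','cy','position','rotation']};W=wworld(p,f['d']);im=f['im']
k=np.zeros(im.shape[:2],bool);k[190:300,265:350]=1
g=k&mask(im,(100,120,40),(130,255,255))&(W[...,2]>.12);P=W[g];t=P[P[:,2]>np.percentile(P[:,2],95)-.006];print('grip',len(P),P.min(0),P.max(0),'top',len(t),t.mean(0),cv2.minAreaRect(t[:,:2].astype(np.float32)*1000))
h=k&(W[...,2]>.06)&(W[...,2]<.13);P=W[h];e=np.linalg.eigh(np.cov(P[:,:2].T));print('hook',len(P),P.mean(0),e[1][:,1],np.degrees(np.arctan2(e[1][1,1],e[1][0,1])))
c=k&(abs(W[...,2]-.05)<.004);P=W[c];print('cyl',cv2.minEnclosingCircle(P[:,:2].astype(np.float32)*1000))
k=np.zeros(im.shape[:2],bool);k[150:280,585:640]=1
c=k&(abs(W[...,2]-.192)<.01);P=W[c];print('eye',len(P),cv2.minAreaRect(P[:,:2].astype(np.float32)*1000),np.median(P[:,2]))
E
```

```text
grip 885 [ 0.5199 -0.1249  0.1356] [ 0.6043 -0.0831  0.3945] top 560 [ 0.5947 -0.1159  0.1746] ((560.2357788085938, -104.58336639404297), (15.352706909179688, 90.06112670898438), 71.666015625)
hook 1178 [ 0.5949 -0.1166  0.0916] [0.2558 0.9667] 75.17708856259651
cyl ((594.8064575195312, -116.54622650146484), 26.884239196777344)
eye 1340 ((619.6080322265625, 114.4463119506836), (46.68333435058594, 53.90265655517578), 7.047863960266113) 0.1917034542678548
```

```bash
python3 - <<'E'
from h import *
go([.5948,-.1165,.328],1.314)
E
```

```text
shift [-0.0141 -0.0155  0.0875] turn [-0.0007 -0.0028  0.0004] q [-0.2519  0.1099  1.4907 -0.0007  1.5437 -1.5663] F [-0.3206  0.7235 -0.3604] t 3.775
```

Request:
carry_out(
  targets=[
    {"hand": 100, "x": -0.014, "y": -0.0155, "z": 0, "ax": 0, "ay": -0.003, "az": 0},
    {"hand": 100, "x": -0.014, "y": -0.0155, "z": 0, "ax": 0, "ay": -0.003, "az": 0},
    {"hand": 100, "x": -0.014, "y": -0.0155, "z": 0, "ax": 0, "ay": -0.003, "az": 0},
  ],
)

```text
t: 4.15
tool_pos: [0.5946, -0.1134, 0.4173]
orientation: [0.394, 3.114, -0.0]
force: [0.5, -0.0, -0.3]
opening: 0.0931
gripper_force: 0.0
```

```bash
python3 - <<'E'
from h import *
go([.5948,-.1165,.328],1.314)
E
```

```text
shift [-0.0007 -0.0029  0.0893] turn [0.0001 0.0029 0.0048] q [-0.2733  0.1383  1.4568  0.0002  1.5436 -1.592 ] F [ 0.4957 -0.0273 -0.273 ] t 4.15
```

Request:
carry_out(
  targets=[
    {"hand": 100, "x": -0.001, "y": -0.003, "z": 0.05, "ax": 0, "ay": 0.003, "az": 0.005},
    {"hand": 100, "x": -0.001, "y": -0.003, "z": 0.089, "ax": 0, "ay": 0.003, "az": 0.005},
    {"hand": 100, "x": -0.001, "y": -0.003, "z": 0.089, "ax": 0, "ay": 0.003, "az": 0.005},
    {"hand": 100, "x": -0.001, "y": -0.003, "z": 0.089, "ax": 0, "ay": 0.003, "az": 0.005},
    {"hand": 0, "x": -0.001, "y": -0.003, "z": 0.089, "ax": 0, "ay": 0.003, "az": 0.005},
    {"hand": 0, "x": -0.001, "y": -0.003, "z": 0.089, "ax": 0, "ay": 0.003, "az": 0.005},
    {"hand": 0, "x": -0.001, "y": -0.003, "z": 0.089, "ax": 0, "ay": 0.003, "az": 0.005},
    {"hand": 0, "x": -0.001, "y": -0.003, "z": 0.089, "ax": 0, "ay": 0.003, "az": 0.005},
  ],
  newtons=40,
)

```text
t: 5.15
tool_pos: [0.5953, -0.1174, 0.3284]
orientation: [0.404, 3.115, -0.0]
force: [0.2, -0.1, 0.1]
opening: 0.0574
gripper_force: 0.0
```

Request:
carry_out(
  targets=[
    {"hand": 0, "x": 0, "y": 0, "z": 0, "ax": 0, "ay": 0, "az": 0},
    {"hand": 0, "x": 0, "y": 0, "z": 0, "ax": 0, "ay": 0, "az": 0},
    {"hand": 0, "x": 0, "y": 0, "z": 0, "ax": 0, "ay": 0, "az": 0},
    {"hand": 0, "x": 0, "y": 0, "z": 0, "ax": 0, "ay": 0, "az": 0},
  ],
)

```text
t: 5.65
tool_pos: [0.5953, -0.1174, 0.3282]
orientation: [-0.404, -3.115, -0.0]
force: [0.5, 0.8, 0.4]
opening: 0.0177
gripper_force: 0.3
```

Request:
carry_out(
  targets=[
    {"hand": 0, "x": 0, "y": 0, "z": 0, "ax": 0, "ay": 0, "az": 0},
    {"hand": 0, "x": 0, "y": 0, "z": 0, "ax": 0, "ay": 0, "az": 0},
    {"hand": 0, "x": 0, "y": 0, "z": -0.02, "ax": 0, "ay": 0, "az": 0},
    {"hand": 0, "x": 0, "y": 0, "z": -0.05, "ax": 0, "ay": 0, "az": 0},
    {"hand": 0, "x": 0, "y": 0, "z": -0.08, "ax": 0, "ay": 0, "az": 0},
    {"hand": 0, "x": 0, "y": 0, "z": -0.1, "ax": 0, "ay": 0, "az": 0},
    {"hand": 0, "x": 0, "y": 0, "z": -0.1, "ax": 0, "ay": 0, "az": 0},
    {"hand": 0, "x": 0, "y": 0, "z": -0.1, "ax": 0, "ay": 0, "az": 0},
  ],
)

```text
t: 6.65
tool_pos: [0.595, -0.1174, 0.427]
orientation: [-0.404, -3.114, -0.0]
force: [-0.3, -0.4, -2.9]
opening: 0.016
gripper_force: 40.0
```

```bash
python3 - <<'E'
from h import *
print(read_state()['gripper_force'],read_state()['opening']);go([.629,.043,.428],np.radians(98.4))
E
```

```text
39.98153865337372 0.015999276507161736
shift [ 0.0081  0.1637 -0.001 ] turn [ 0.0004 -0.0017 -0.4044] q [-0.2792  0.1405  1.4369 -0.      1.5659 -1.5922] F [-0.2626 -0.3955 -2.8734] t 6.65
```

Request:
carry_out(
  targets=[
    {"hand": 0, "x": 0.002, "y": 0.04, "z": -0.001, "ax": 0, "ay": -0.001, "az": -0.1},
    {"hand": 0, "x": 0.004, "y": 0.08, "z": -0.001, "ax": 0, "ay": -0.001, "az": -0.2},
    {"hand": 0, "x": 0.006, "y": 0.12, "z": -0.001, "ax": 0, "ay": -0.001, "az": -0.3},
    {"hand": 0, "x": 0.008, "y": 0.15, "z": -0.001, "ax": 0, "ay": -0.001, "az": -0.38},
    {"hand": 0, "x": 0.008, "y": 0.163, "z": -0.001, "ax": 0, "ay": -0.001, "az": -0.404},
    {"hand": 0, "x": 0.008, "y": 0.163, "z": -0.001, "ax": 0, "ay": -0.001, "az": -0.404},
    {"hand": 0, "x": 0.008, "y": 0.163, "z": -0.001, "ax": 0, "ay": -0.001, "az": -0.404},
    {"hand": 0, "x": 0.008, "y": 0.163, "z": -0.001, "ax": 0, "ay": -0.001, "az": -0.404},
  ],
)

```text
t: 7.65
tool_pos: [0.629, 0.0411, 0.4292]
orientation: [-0.226, 3.133, -0.001]
force: [-0.1, -0.1, -3.4]
opening: 0.0158
gripper_force: 40.0
```

```bash
python3 - <<'E'
from h import *
go([.629,.043,.428],np.radians(98.4))
fs=[]
p=camera_params('wrist');im,d=read_camera('wrist');W=wworld(p,d);cv2.imwrite('pics/w2.png',im)
np.savez('w2.npz',im=im,d=d,**p)
a,ds=read_camera('side');np.savez('side2.npz',im=a,d=ds)
b=cv2.resize(a[120:300,300:480],None,fx=3,fy=3);c=np.zeros((560,800,3),np.uint8)
cv2.imwrite('pics/s2.png',b)
E
```

```text
shift [-0.0003  0.0019  0.0012] turn [-0.0005  0.0008 -0.0024] q [-0.016   0.2031  1.3632 -0.0004  1.5744 -1.731 ] F [-0.1094 -0.1389 -3.4198] t 7.65
```

View pics/s2.png

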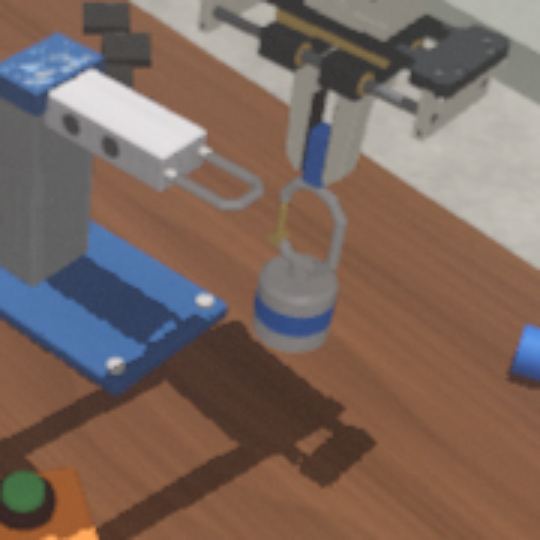

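View pics/w2.png

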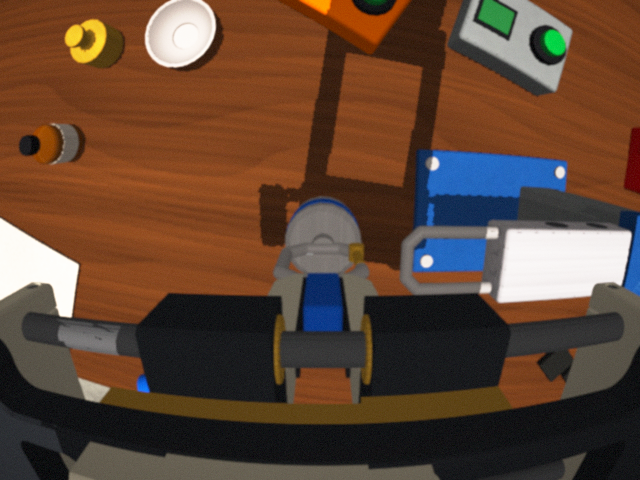

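The side crop shows the weight held upright with its gate facing the eye. In the wrist view the crossbar is at (407,260), roughly square to the hook. I measure eye against hook in these frames.

```bash
python3 - <<'E'
from h import *
f=np.load('w2.npz');p={k:f[k] for k in ['fx','fy','cx','cy','position','rotation']};W=wworld(p,f['d'])
s=read_state();th=np.radians(98.4);ex=np.array([np.cos(th),np.sin(th)]);ey=np.array([-ex[1],ex[0]])
def rel(P): q=P[:,:2]-s['tool_pos'][:2];return np.c_[q@ex,q@ey,P[:,2]]*1000
Ws=world('side',np.load('side2.npz')['d'])
ims=np.load('side2.npz')['im']
for n,W,k,g in [('w',W,(slice(215,305),slice(392,488)),(slice(190,275),slice(265,380))),('s',Ws,(slice(160,195),slice(345,395)),(slice(180,240),slice(380,420)))]:
    X=W[k].reshape(-1,3);X=rel(X[abs(X[:,2]-.191)<.012])
    X=X[(X[:,0]>10)&(X[:,0]<95)&(abs(X[:,1])<40)]
    print(n,'eye',len(X),np.percentile(X,[1,50,99],axis=0)); r=cv2.minAreaRect(X[X[:,0]<85][:,:2].astype(np.float32));print(r)
    H=W[g].reshape(-1,3);H=rel(H[(H[:,2]>.155)&(H[:,2]<.240)]);H=H[(abs(H[:,0])<35)&(abs(H[:,1])<12)]
    print('hook',len(H),np.percentile(H,[1,50,99],axis=0))
    C=W.reshape(-1,3);C=rel(C[(abs(C[:,2]-.15)<.004)]);C=C[np.hypot(C[:,0],C[:,1])<40];print('cyltop',len(C),cv2.minEnclosingCircle(C[:,:2].astype(np.float32)),np.median(C[:,2]))
    y=mask(f['im'] if n=='w' else ims,(15,110,60),(35,255,255))[g];G=rel(W[g][y]);print('gate',len(G),np.median(G,0))
E
```

```text
w eye 2105 [[ 47.7173 -23.1361 188.3324]
 [ 64.515    2.7499 192.0914]
 [ 94.4203  20.9854 193.9448]]
((66.27900695800781, -1.1625919342041016), (37.687862396240234, 45.09840393066406), 0.4347560405731201)
hook 1861 [[-27.8447  -7.2473 158.5286]
 [ -0.7628   2.0742 173.625 ]
 [ 24.8282   7.6186 237.6066]]
cyltop 2999 ((-0.7662861943244934, -0.367943674325943), 27.895273208618164) 149.79231599226327
gate 326 [ 20.2343   1.7482 176.1189]
s eye 182 [[ 20.2646 -23.3241 186.3478]
 [ 64.9676   1.8996 191.8594]
 [ 94.1994  22.3078 199.5333]]
((51.99256134033203, -1.945760726928711), (64.91596221923828, 47.60573959350586), 1.0494706630706787)
hook 328 [[-28.5548  -7.0158 157.0591]
 [ -4.0651   1.8771 191.6698]
 [ 23.8595   7.7205 238.4424]]
cyltop 263 ((-1.23225998878479, 1.0780061483383179), 28.93648910522461) 150.26479980905071
gate 53 [ 21.9129   0.971  177.572 ]
```

Request:
carry_out(
  targets=[
    {"hand": 0, "x": -0.001, "y": 0.01, "z": 0, "ax": 0, "ay": 0, "az": 0},
    {"hand": 0, "x": -0.001, "y": 0.018, "z": 0, "ax": 0, "ay": 0, "az": 0},
    {"hand": 0, "x": -0.001, "y": 0.023, "z": 0, "ax": 0, "ay": 0, "az": 0},
    {"hand": 0, "x": -0.001, "y": 0.028, "z": 0, "ax": 0, "ay": 0, "az": 0},
    {"hand": 0, "x": -0.001, "y": 0.032, "z": 0, "ax": 0, "ay": 0, "az": 0},
    {"hand": 0, "x": -0.001, "y": 0.036, "z": 0, "ax": 0, "ay": 0, "az": 0},
    {"hand": 0, "x": -0.001, "y": 0.04, "z": 0, "ax": 0, "ay": 0, "az": 0},
    {"hand": 0, "x": -0.001, "y": 0.04, "z": 0, "ax": 0, "ay": 0, "az": 0},
  ],
)

```text
t: 8.75
tool_pos: [0.6242, 0.0821, 0.4285]
orientation: [-0.229, 3.133, -0.0]
force: [1.3, -1.3, -6.7]
opening: 0.0158
gripper_force: 40.0
```

Request:
carry_out(
  targets=[
    {"hand": 0, "x": 0, "y": 0.004, "z": 0, "ax": 0, "ay": 0, "az": 0},
    {"hand": 0, "x": 0, "y": 0.008, "z": 0, "ax": 0, "ay": 0, "az": 0},
    {"hand": 0, "x": 0, "y": 0.012, "z": 0, "ax": 0, "ay": 0, "az": 0},
    {"hand": 0, "x": 0, "y": 0.015, "z": 0, "ax": 0, "ay": 0, "az": 0},
    {"hand": 0, "x": 0, "y": 0.018, "z": 0, "ax": 0, "ay": 0, "az": 0},
    {"hand": 0, "x": 0, "y": 0.02, "z": 0, "ax": 0, "ay": 0, "az": 0},
    {"hand": 0, "x": 0, "y": 0.02, "z": 0, "ax": 0, "ay": 0, "az": 0},
  ],
)

```text
t: 9.62
tool_pos: [0.6214, 0.1022, 0.4298]
orientation: [-0.23, 3.131, 0.0]
force: [0.2, -0.7, -2.9]
opening: 0.0158
gripper_force: 40.0
```

```bash
python3 - <<'E'
from h import *
s=read_state();print(s['force'],s['wrist_torque'],s['tool_pos'])
a,ds=read_camera('side');w,_=read_camera('wrist')
x=cv2.resize(a[150:240,320:420],(555,500));y=w[150:350,270:390]
y=cv2.resize(y,(240,400));c=np.zeros((500,800,3),np.uint8);c[:,:555]=x;c[:400,558:798]=y;cv2.imwrite('pics/s3.png',c)
E
```

```text
[ 0.1731 -0.6943 -2.9117] [ 0.0143 -0.0868 -0.0056] [0.6214 0.1022 0.4298]
```

View pics/s3.png

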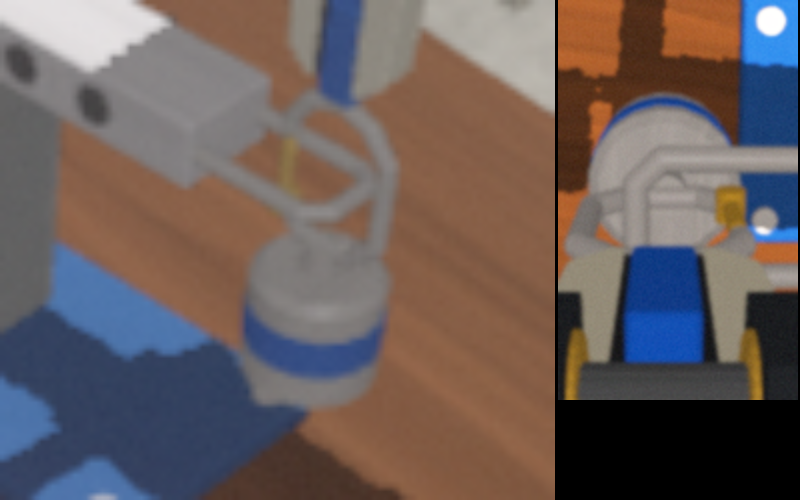

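The gate is upright again (at (290,170) in the crop), the crossbar lies inside the hook, and the force is back to the weight alone. Next I centre the crossbar and lower the weight.

Request:
carry_out(
  targets=[
    {"hand": 0, "x": 0, "y": -0.005, "z": 0.003, "ax": 0, "ay": 0, "az": 0},
    {"hand": 0, "x": 0, "y": -0.009, "z": 0.01, "ax": 0, "ay": 0, "az": 0},
    {"hand": 0, "x": 0, "y": -0.0095, "z": 0.018, "ax": 0, "ay": 0, "az": 0},
    {"hand": 0, "x": 0, "y": -0.0095, "z": 0.025, "ax": 0, "ay": 0, "az": 0},
    {"hand": 0, "x": 0, "y": -0.0095, "z": 0.029, "ax": 0, "ay": 0, "az": 0},
    {"hand": 0, "x": 0, "y": -0.0095, "z": 0.03, "ax": 0, "ay": 0, "az": 0},
    {"hand": 0, "x": 0, "y": -0.0095, "z": 0.03, "ax": 0, "ay": 0, "az": 0},
  ],
)

```text
t: 10.6
tool_pos: [0.6228, 0.0925, 0.3994]
orientation: [-0.23, 3.132, -0.0]
force: [-0.2, -1.0, -2.3]
opening: 0.016
gripper_force: 40.0
```

Request:
carry_out(
  targets=[
    {"hand": 0, "x": 0, "y": 0, "z": 0.001, "ax": 0, "ay": 0, "az": 0},
    {"hand": 0, "x": 0, "y": 0, "z": 0.002, "ax": 0, "ay": 0, "az": 0},
    {"hand": 0, "x": 0, "y": 0, "z": 0.002, "ax": 0, "ay": 0, "az": 0},
  ],
)

```text
t: 10.98
tool_pos: [0.6228, 0.0924, 0.3976]
orientation: [-0.229, 3.132, -0.0]
force: [-0.1, -0.7, -2.2]
opening: 0.0152
gripper_force: 40.0
```

Request:
carry_out(
  targets=[
    {"hand": 0, "x": 0, "y": 0, "z": 0.001, "ax": 0, "ay": 0, "az": 0},
    {"hand": 0, "x": 0, "y": 0, "z": 0.001, "ax": 0, "ay": 0, "az": 0},
    {"hand": 0, "x": 0, "y": 0, "z": 0.001, "ax": 0, "ay": 0, "az": 0},
  ],
)

```text
t: 11.35
tool_pos: [0.6228, 0.0923, 0.3972]
orientation: [-0.229, 3.131, -0.0]
force: [-2.0, -0.8, 5.7]
opening: 0.0159
gripper_force: 40.0
```

Request:
carry_out(
  targets=[
    {"hand": 0, "x": 0, "y": 0, "z": -0.0008, "ax": 0, "ay": 0, "az": 0},
    {"hand": 0, "x": 0, "y": 0, "z": -0.0008, "ax": 0, "ay": 0, "az": 0},
  ],
  newtons=10,
)

```text
t: 11.6
tool_pos: [0.623, 0.0926, 0.3972]
orientation: [-0.23, 3.131, 0.001]
force: [2.0, 2.0, 2.2]
opening: 0.0159
gripper_force: 10.0
```

Request:
carry_out(
  targets=[
    {"hand": 22, "x": 0, "y": 0, "z": 0, "ax": 0, "ay": 0, "az": 0},
    {"hand": 30, "x": 0, "y": 0, "z": 0, "ax": 0, "ay": 0, "az": 0},
    {"hand": 40, "x": 0, "y": 0, "z": 0, "ax": 0, "ay": 0, "az": 0},
    {"hand": 45, "x": 0, "y": 0, "z": 0, "ax": 0, "ay": 0, "az": 0},
    {"hand": 45, "x": 0, "y": 0, "z": 0, "ax": 0, "ay": 0, "az": 0},
    {"hand": 45, "x": 0, "y": 0, "z": 0, "ax": 0, "ay": 0, "az": 0},
  ],
)

```text
t: 12.35
tool_pos: [0.6227, 0.0923, 0.397]
orientation: [-0.229, 3.132, -0.0]
force: [-0.3, -0.3, 0.3]
opening: 0.0418
gripper_force: 0.0
```

```bash
python3 - <<'E'
from h import *
s=read_state();print(s['t'],s['force'],s['opening'])
a,ds=read_camera('side');w,_=read_camera('wrist')
x=cv2.resize(a[150:240,320:420],(555,500));y=w[150:350,270:390]
y=cv2.resize(y,(240,400));c=np.zeros((500,800,3),np.uint8);c[:,:555]=x;c[:400,558:798]=y;cv2.imwrite('pics/s4.png',c)
E
```

```text
12.35 [-0.3465 -0.2549  0.2851] 0.04180556892550288
```

View pics/s4.png

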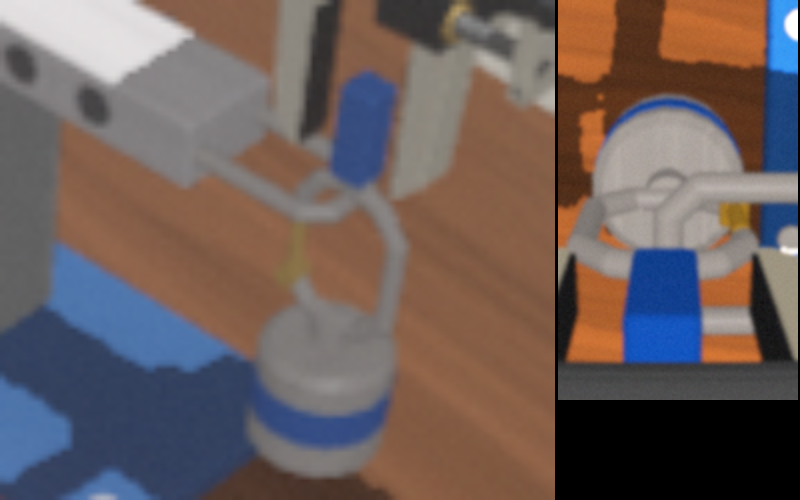

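The weight hangs from the crossbar by its top bend with the gate shut and the fingers clear of the grip. I retreat straight up and let it settle.

Request:
carry_out(
  targets=[
    {"hand": 45, "x": 0, "y": 0, "z": -0.02, "ax": 0, "ay": 0, "az": 0},
    {"hand": 45, "x": 0, "y": 0, "z": -0.05, "ax": 0, "ay": 0, "az": 0},
    {"hand": 45, "x": 0, "y": 0, "z": -0.1, "ax": 0, "ay": 0, "az": 0},
    {"hand": 45, "x": 0, "y": 0, "z": -0.12, "ax": 0, "ay": 0, "az": 0},
    {"hand": 45, "x": 0, "y": 0, "z": -0.12, "ax": 0, "ay": 0, "az": 0},
    {"hand": 45, "x": 0, "y": 0, "z": -0.12, "ax": 0, "ay": 0, "az": 0},
    {"hand": 45, "x": 0, "y": 0, "z": -0.12, "ax": 0, "ay": 0, "az": 0},
    {"hand": 45, "x": 0, "y": 0, "z": -0.12, "ax": 0, "ay": 0, "az": 0},
  ],
)

```text
t: 13.45
tool_pos: [0.6226, 0.0924, 0.5156]
orientation: [0.229, -3.132, 0.0]
force: [-0.0, 0.2, -0.3]
opening: 0.0414
gripper_force: 0.0
```

Request:
carry_out(
  targets=[
    {"hand": 45, "x": 0, "y": 0, "z": 0, "ax": 0, "ay": 0, "az": 0},
    {"hand": 45, "x": 0, "y": 0, "z": 0, "ax": 0, "ay": 0, "az": 0},
    {"hand": 45, "x": 0, "y": 0, "z": 0, "ax": 0, "ay": 0, "az": 0},
    {"hand": 45, "x": 0, "y": 0, "z": 0, "ax": 0, "ay": 0, "az": 0},
    {"hand": 45, "x": 0, "y": 0, "z": 0, "ax": 0, "ay": 0, "az": 0},
    {"hand": 45, "x": 0, "y": 0, "z": 0, "ax": 0, "ay": 0, "az": 0},
    {"hand": 45, "x": 0, "y": 0, "z": 0, "ax": 0, "ay": 0, "az": 0},
    {"hand": 45, "x": 0, "y": 0, "z": 0, "ax": 0, "ay": 0, "az": 0},
  ],
)

```text
t: 14.45
tool_pos: [0.6226, 0.0924, 0.517]
orientation: [-0.229, 3.132, -0.0]
force: [-0.4, -0.4, 0.6]
opening: 0.0421
gripper_force: 0.0
```

Request:
carry_out(
  targets=[
    {"hand": 45, "x": 0, "y": 0, "z": 0, "ax": 0, "ay": 0, "az": 0},
    {"hand": 45, "x": 0, "y": 0, "z": 0, "ax": 0, "ay": 0, "az": 0},
    {"hand": 45, "x": 0, "y": 0, "z": 0, "ax": 0, "ay": 0, "az": 0},
    {"hand": 45, "x": 0, "y": 0, "z": 0, "ax": 0, "ay": 0, "az": 0},
    {"hand": 45, "x": 0, "y": 0, "z": 0, "ax": 0, "ay": 0, "az": 0},
    {"hand": 45, "x": 0, "y": 0, "z": 0, "ax": 0, "ay": 0, "az": 0},
    {"hand": 45, "x": 0, "y": 0, "z": 0, "ax": 0, "ay": 0, "az": 0},
    {"hand": 45, "x": 0, "y": 0, "z": 0, "ax": 0, "ay": 0, "az": 0},
  ],
)

```text
t: 15.45
tool_pos: [0.6226, 0.0924, 0.517]
orientation: [-0.229, 3.132, -0.0]
force: [-0.0, 0.4, -0.1]
opening: 0.0416
gripper_force: 0.0
```

```bash
python3 - <<'E'
from h import *
A=[]
for i in range(14):
    a,d=read_camera('side');W=world('side',d);m=mask(a,(100,120,40),(130,255,255));k=np.zeros_like(m);k[160:240,370:425]=1
    for lo,hi in [((.19,.26))]: 
        v,u=np.nonzero(m&k&(W[...,2]>.195)&(W[...,2]<.26))
        v2,u2=np.nonzero(m&k&(W[...,2]>.06)&(W[...,2]<.14)&(W[...,1]<.14))
    A.append([u.mean(),v.mean(),u2.mean(),v2.mean()])
A=np.array(A);print(A.mean(0),np.ptp(A,axis=0),len(u),len(u2))
print(W[v,u].mean(0),W[v2,u2].mean(0),read_state()['t'])
c=cv2.resize(a[120:300,280:520],(800,600));cv2.imwrite('pics/s5.png',c)
E
```

```text
[384.7919 172.8768 378.4058 226.3254] [0.0774 0.0704 0.2446 0.0601] 147 90
[0.619  0.0892 0.228 ] [0.6077 0.0749 0.0952] 16.15
```

View pics/s5.png

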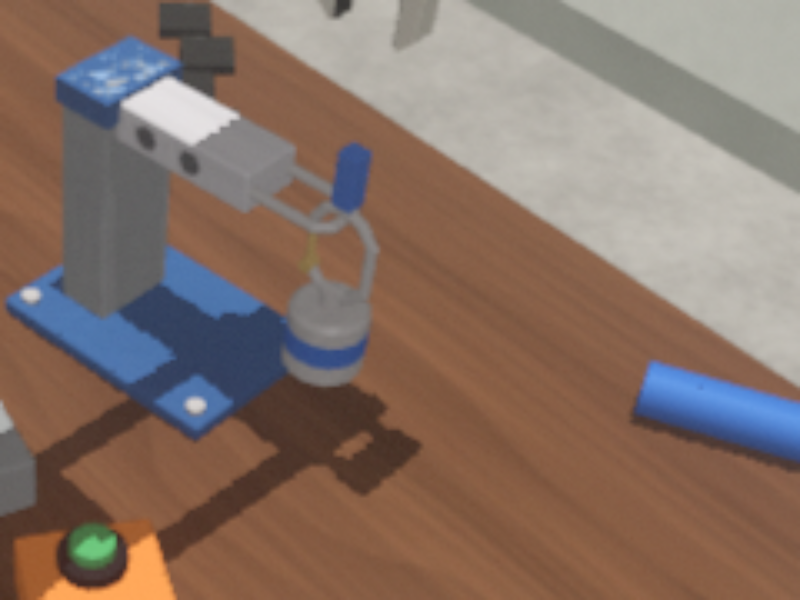

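The picture shows the weight hanging upright and still from the eye (grip at (350,178)) with the arm well clear above.

```bash
python3 -c "
from plant import robot
print(robot.close_job())"
```

```text
the job is handed in; nothing more can be done
None
```

I pressed the zero button fully down, then snapped the check weight onto the eye; it hangs there still by its top bend with the gate shut and the gripper clear, and I handed the job in at about 16 s.

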